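Cap the sample vessel

TASK

Open the blue case: raise its white lid by the orange handle until it stands upright, lift it up off its hinge pins and lay it flat on the black mat, inner side down. Then take the cap with the red grip out of the case and press it straight down onto the glass vessel until its four clips snap over the rim of the cap, and stop pushing as soon as it is home: the vessel's carrier is sprung and must not be forced down hard. Leave the vial, beaker, bottle and brass weight standing where they are.

Things in the scene. Friction and masses are not known exactly. Their poses are not given: they have to be found in the camera images.
- case: Blue open-topped storage case, fixed, 150 (x) x 170 (y) x 65 mm high, walls and floor 5 mm. Origin: centre of its underside; z up; x points to the side with the hinge pins. Yaw within 0.3 rad of the world's. It may stand left or right of the mat, the dock on the other side. It holds the cap and the vial.
- pin_axis (a point): Point on the case midway between its two hinge pins, on their axis, 69 mm above the bench, 14 mm behind the rear wall's outer face. The 8 mm pins lie along the case's y, 42 to 74 mm either side of this point. While hung on the pins, the lid's origin is here.
- lid: White lid, 0.22 kg, plate 147 x 170 x 8 mm. Origin: hinge axis at mid-plate; x from plate to hinge, z outward (up when closed). Plate x = -166 to -19 mm; dark prongs, slotted towards +x, reach x = 10, z = +-9.5 mm and hook the pins. A 10 mm deep front lip stops it sliding while closed; raised 90 degrees, it lifts off after 16 mm. It falls if let go. Flat, its origin is 10 mm above the mat.
- lid_bar (a point): Middle of the lid's orange handle bar: a round bar 10 mm thick along the lid's y, 80 mm clear length between its two arms, at x = -208, z = +10 mm in the lid's frame; 37 mm free between bar and plate. Gripped, the bar turns only stiffly between the fingers.
- lid_mid (a point): Middle of the lid plate, at x = -90 mm in the lid's frame.
- mat: Black rubber mat, fixed, 260 (x) x 200 (y) x 3 mm thick, between case and dock. Origin: centre of its underside.
- cap: The snap cap, 0.1 kg nominal: a white round disc 68 mm across and 8 mm thick with an upright red bar grip on top, 16 mm (cap's x) x 36 mm (cap's y), rising 44 mm above the disc (cap 52 mm high in all). Origin: centre of its underside, z up. It starts flat on the case's floor, turned any way; turned any way it fits the vessel.
- cap_grip (a point): Point inside the red grip on its axis, 43 mm above the cap's underside, 9 mm below the grip's top.
- dock: Stainless dock, fixed, 150 (x) x 200 (y) x 35 mm high. Origin: centre of its underside. Turned by up to 0.3 rad. The vessel's carrier stands at its (0, +45 mm) and the beaker on its top near (0, -60 mm).
- seat (a point): Centre of the glass vessel's rim (60 mm across), 103 mm above the bench, where the cap's underside comes to rest; moves down with the carrier. Four blue spring clips around it, 23 mm higher at most, slope in from 38 mm radius to teeth at 31 mm radius, 10 mm above this point. They centre the cap within 3 mm. Pushing it past them peaks at about 9 to 14 N, then they snap over the disc.
- carrier (a joint): How far the sprung carrier with the vessel and clips is pressed down, m. It starts to give at about 3 N and yields 1 mm for each further 4 N; 7.5 mm (about 33 N) is too far.
- vial: Small amber vial, 28 mm across, 38 mm high, loose, standing in the case beside the cap. Origin: centre of its underside. Leave alone.
- beaker: Clear plastic cup, 56 mm across, 70 mm high, loose, standing on the dock. Origin: centre of its underside. Leave alone.
- bottle: Amber bottle, 64 mm across, 150 mm high, loose, on the bench beyond the work. Origin: centre of its underside. Leave alone.
- weight: Brass weight, 48 mm across, 68 mm high, loose, on the bench beyond the work. Origin: centre of its underside. Leave alone.
There are look-alikes about, which are no part of the job. Of the things shaped like the dock, the stainless one is meant. Of the things shaped like the case, the blue one is meant.

How it is judged:
By the outcome, as a careful person would: the job done as asked, in the order asked, and still so for the second after the job is handed in, with the robot touching nothing.
It also fails if it takes over 72 s, if anything falls off the work surface, if the arm or the gripper's body presses on something with over 40 N, if the wrist force passes 120 N, or if a joint passes its speed limit or range.

ROBOT

A 7-joint arm with a two-finger parallel gripper is mounted at the origin on the work surface. World frame = base frame: x ahead of the robot, y to its left, z up, the work surface at z = 0. Lengths are in m, angles in rad, forces in N, time in s.
With the tool pointing down it reaches from about 0.425 to 0.875 m from the base axis. Payload 9.9 kg.
Tool frame: the origin (TCP) lies on the centre line of the jaws, within the pads' length; the fingertips stand 25 mm ahead of it and the grasp point (between the pads) lies 6 mm ahead of it; z points along the fingers, y is the line along which they close (so a half turn about z gives the same grasp; the last joint's range is limited). The gripper opens to 85 mm and grips with 20 to 120 N. Pads are 22 mm wide; open, the fingers measure 114 mm over their backs; the gripper's body (76 mm by 85 mm) begins 54 mm behind the grasp point. The pads swing forward as they close: fully open they stand 13 mm farther back than shut.
Start: joints at [-1.407, 0.576, 0.025, 1.437, -0.015, 1.129, -0.057], TCP at [0.166, 0.654, 0.256] pointing down, gripper open.
Joint ranges: [-2.76, 2.76], [-0.34, 2.15], [-1.52, 1.57], [0.19, 2.46], [-1.09, 4.23], [0.17, 1.99], [-2.82, 2.82]. Speed limits (rad/s): [2.22, 2.22, 3.01, 3.01, 3.14, 3.14, 3.14].

INTERFACE

Orientations are given as a rotation vector (axis times angle).
In Python, from station import bot gives the robot as it stands. The module is installed in compiled form; this text tells all that it offers.
- The arm moves only by the tool send_rows, never from a script. Its arguments are lists of equal length, an entry for each row: "twist": the turn, a rotation vector about the tool's x, y, z in degrees, a list of three; "travel": the shift along the tool's x, y, z in mm, a list of three; "gripper": the opening in per cent of the stroke, from 0 (shut) to 100 (fully open). In form: {"twist": [[ax, ay, az], ...], "travel": [[x, y, z], ...], "gripper": [gripper, ...]}. A call has 1 to 8 rows; each row shifts and turns the commanded pose from where the row before left it, along the tool's axes as they then stand; what a row does not reach is not made up. A row lasts 1/12 s, in which the tool goes at most 41.7 mm and 7.16 degrees, less where a joint would pass 70% of its speed; a pose out of reach is approached as far as the arm can. A call is refused whole if a number of a shift passes 41.7 or a number of a turn 7.16, either way. A call with a gripper value outside its range is refused whole. The fingers move at their own pace and stop on an object; "force" is the grip in N (left out, the last holds). Time passes only in rows, so rows that do not move let the fingers close. It gives the time, the measured TCP pose, the force, the opening and the grip force at its end, in the units of the state.
- bot.get_state(): the state, without advancing time (a new reading comes with each control period).
- bot.grab_frame(name): name is "scene" or "top" or "wrist"; returns a dict with "color" (480x640x3 uint8, red, green, blue), "fx", "fy", "cx", "cy" (pixels), "rvec" (rotation vector, rad) and "tvec" (3), from world to camera coordinates, as OpenCV has them. Camera axes: x right, y down, z forward; pixel columns grow to the right and rows downward; lengths in m; the calibration is good to about 2 mm. The wrist camera is an equidistant fisheye: a pixel r from the principal point sees the ray r / f radians off the axis. A picture is of the moment at which its call begins. There is no depth.
- bot.close_job(): hands the job in; it is judged then, once.
The state is a dict: "time": time; "q": joint angles; "qvel": joint speeds; "joint_efforts": joint torques, N m; "eef_pos": TCP position; "tool_rot": TCP orientation; "wrist_force": force on the tool from outside, world axes, zero at the start; "moment": the same for the moment, N m; "finger_gap": opening from 0.0 (shut) to 1.0 (fully open); "finger_force": force on a finger pad.
Only numpy, scipy, OpenCV 4.12 (cv2) and the standard library are available. Lean on these libraries where they do the work, as an engineer would, in place of code of your own. Each camera call takes 0.05 s, during which the arm holds its last target. There are 200 camera calls.

## Working session

There is one attempt and no reset: what is moved stays moved. The work goes in short steps, Python scripts to look and compute and a tool call to move; the robot and the scene stay as the last step left them, time stands still between calls to the robot, and variables do not carry over. Pictures are saved under pics/ and viewed, at most 10 in all, crops included, and the job is handed in when it is done.

Besides the shell and the picture viewer there is one more tool, called after ">>>" in YAML: its name, and indented under it one key for each argument. send_rows: Moves the arm, as the interface text tells. Its arguments: {"type":"object","properties":{"twist":{"type":"array","items":{"type":"array","items":{"type":"number"}}},"travel":{"type":"array","items":{"type":"array","items":{"type":"number"}}},"gripper":{"type":"array","items":{"type":"number"}},"force":{"type":"number"}},"required":["twist","travel","gripper"]}

```bash
mkdir -p pics; cat > h.py <<'E'
import numpy as np, cv2
from scipy.spatial.transform import Rotation as R
from station import bot
def cam(n):
    f=bot.grab_frame(n); f['R']=R.from_rotvec(np.ravel(f['rvec'])).as_matrix(); f['t']=np.ravel(f['tvec']); return f
def ray(f,u,v):
    d=np.array([(u-f['cx'])/f['fx'],(v-f['cy'])/f['fy'],1.]); return -f['R'].T@f['t'], f['R'].T@d
def onz(f,u,v,z):
    o,d=ray(f,u,v); return o+d*(z-o[2])/d[2]
def proj(f,p):
    c=f['R']@np.asarray(p)+f['t']; return np.array([f['fx']*c[0]/c[2]+f['cx'],f['fy']*c[1]/c[2]+f['cy']])
def save(f,name): cv2.imwrite('pics/'+name,cv2.cvtColor(f['color'],cv2.COLOR_RGB2BGR))
E
python3 - <<'E'
from h import *
a=cam('scene');b=cam('top')
for f in(a,b): print(-f['R'].T@f['t'],f['R'][2],f['fx'])
im=np.hstack([a['color'],b['color']])
np.save('top0.npy',b['color'])
save(a,'s0.png');save(b,'t0.png')
print(bot.get_state())
E
```

```text
[ 1.92984816 -0.20748343  1.60498853] [-0.66214216  0.10510571 -0.74197072] 614.8606445198025
[0.47127001 0.01448377 1.27919263] [ 0.09178188 -0.00303587 -0.99577451] 475.8693177844176
{'time': 0.1, 'q': array([-1.40681453,  0.57644254,  0.02482136,  1.43778299, -0.0149934 ,
        1.12901971, -0.05653905]), 'qvel': array([-0.00037059, -0.00085592,  0.00037508, -0.00169903,  0.00049095,
        0.00022528,  0.00044478]), 'joint_efforts': array([ 6.06745147e-03, -7.67303324e+01,  2.25808963e+00, -2.86603582e+01,
        1.59735203e-02,  8.72284581e-03, -2.91656397e-05]), 'eef_pos': array([0.16543709, 0.65404608, 0.25554646]), 'tool_rot': array([-3.88176417e-01, -3.11740165e+00,  2.29943128e-03]), 'wrist_force': array([ 0.46620377, -0.70014606,  0.89004114]), 'moment': array([-0.03878344, -0.04856656,  0.03296225]), 'finger_force': 0.0, 'finger_gap': 1.001912828868524}
```

View pics/t0.png

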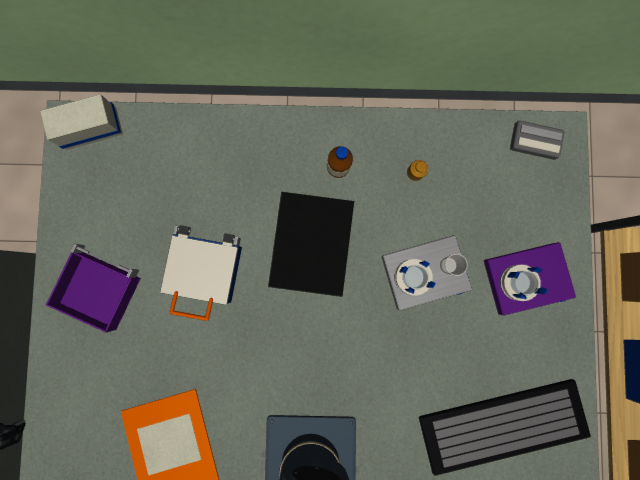

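View pics/s0.png

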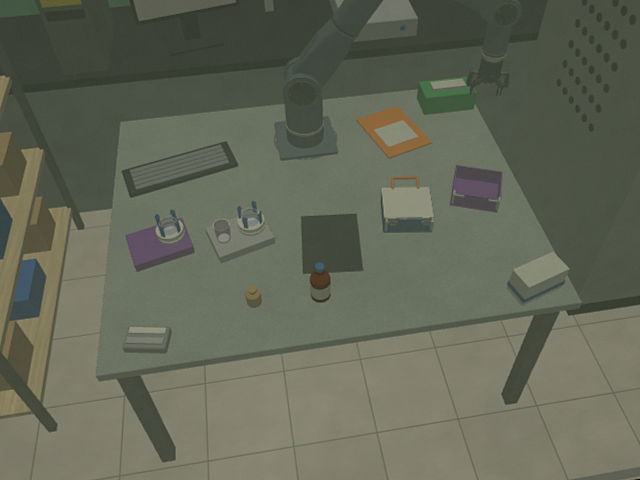

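The top view shows two cases: blue with the white lid at (202,268) and purple and open at (95,290). It also shows two docks: stainless grey at (427,272) and purple at (530,278). The blue case and the stainless dock fit the description. The orange handle is at (191,307), the mat at (312,245), the bottle at (340,161) and the weight at (418,170). Next I'll measure these and confirm them in a crop.

```bash
python3 - <<'E'
from h import *
b=cam('top'); im=b['color']; hsv=cv2.cvtColor(im,cv2.COLOR_RGB2HSV)
def rect(m,box,z,name,k=1):
    x0,y0,x1,y1=box; mm=np.zeros_like(m); mm[y0:y1,x0:x1]=m[y0:y1,x0:x1]
    if k>1: mm=cv2.morphologyEx(mm,cv2.MORPH_OPEN,np.ones((k,k)))
    c=max(cv2.findContours(mm,cv2.RETR_EXTERNAL,cv2.CHAIN_APPROX_NONE)[0],key=cv2.contourArea).reshape(-1,2)
    w=np.array([onz(b,u,v,z)[:2]*1000 for u,v in c],np.float32)
    r=cv2.minAreaRect(w); print(name,np.round(r[0],1),np.round(r[1],1),'ang',round(r[2],2),'\n',np.round(cv2.boxPoints(r),0).tolist()); return mm
H,S,V=cv2.split(hsv)
print(hsv[268,202],hsv[300,395],hsv[245,312],hsv[315,195],hsv[350,350])
white=((S<40)&(V>190)).astype(np.uint8)*255
rect(white,(150,215,250,320),.073,'lid',5)
org=((H>3)&(H<18)&(S>150)&(V>120)).astype(np.uint8)*255
rect(org,(160,280,225,330),.079,'bar')
rect((V<40).astype(np.uint8)*255,(260,180,365,305),.003,'mat')
g=((abs(V.astype(int)-hsv[300,395][2])<14)&(S<25)).astype(np.uint8)*255
rect(g,(370,220,480,320),.035,'dock',3)
blue=((H>100)&(H<125)&(S>120)).astype(np.uint8)*255
n,_,st,ce=cv2.connectedComponentsWithStats(blue[240:310,385:445]); print(st[:,4],(ce+[385,240]).round(1).tolist())
rect(white,(385,240,445,310),.09,'ring')
c=np.hstack([im[220:330,150:260],im[220:330,375:485]])
cv2.imwrite('pics/c1.png',cv2.cvtColor(cv2.resize(c,None,fx=3.6,fy=3.6,interpolation=cv2.INTER_CUBIC),cv2.COLOR_RGB2BGR))
E
```

```text
[ 22  33 202] [ 0  5 52] [150  14  18] [ 11 255 144] [ 48  26 116]
lid [487.8 292. ] [167.2 144.2] ang 80.78 
 [[403.0, 221.0], [546.0, 198.0], [572.0, 363.0], [430.0, 386.0]]
bar [396.9 306.6] [99.2 57.5] ang 79.92 
 [[360.0, 263.0], [417.0, 253.0], [434.0, 350.0], [377.0, 360.0]]
mat [565.4   8.4] [198.  257.9] ang 83.63 
 [[426.0, -76.0], [683.0, -104.0], [705.0, 93.0], [448.0, 121.0]]Traceback (most recent call last):
  File "<stdin>", line 17, in <module>
  File "<stdin>", line 6, in rect
ValueError: max() iterable argument is empty
```

```bash
python3 - <<'E'
from h import *
b=cam('top'); im=b['color']; hsv=cv2.cvtColor(im,cv2.COLOR_RGB2HSV); H,S,V=cv2.split(hsv)
print(hsv[250,440],hsv[295,400],hsv[262,398],hsv[258,412])
def comp(m,x0,y0,x1,y1,name,z):
    n,_,st,ce=cv2.connectedComponentsWithStats(np.ascontiguousarray(m[y0:y1,x0:x1]).astype(np.uint8))
    for i in range(1,n):
        if st[i,4]>8: print(name,st[i].tolist(),(ce[i]+[x0,y0]).round(1),(onz(b,*(ce[i]+[x0,y0]),z)*1000).round(0)[:2])
comp((H>100)&(H<130)&(S>120),380,235,475,312,'clip',.115)
comp((S<45)&(V>180),380,235,475,312,'white',.09)
m=((S<30)&(V>120)).astype(np.uint8)
mm=np.zeros_like(m); mm[230:315,375:480]=m[230:315,375:480]; mm=cv2.morphologyEx(mm,cv2.MORPH_OPEN,np.ones((3,3)))
c=max(cv2.findContours(mm,0,1)[0],key=cv2.contourArea).reshape(-1,2)
w=np.array([onz(b,u,v,.035)[:2]*1000 for u,v in c],np.float32); r=cv2.minAreaRect(w); print(r,cv2.boxPoints(r).round(0).tolist())
comp((H>5)&(H<25)&(S>150),320,130,440,190,'bot/wt',.07)
c=np.hstack([im[220:330,150:260],im[220:330,375:485]])
cv2.imwrite('pics/c1.png',cv2.cvtColor(cv2.resize(c,None,fx=3.6,fy=3.6,interpolation=cv2.INTER_CUBIC),cv2.COLOR_RGB2BGR))
E
```

```text
[ 10   6 133] [ 30   2 145] [ 10   5 143] [ 10   5 146]
clip [40, 26, 9, 6, 31] [424.5 263.3] [ 513. -269.]
clip [20, 31, 8, 7, 33] [403.8 269.2] [ 498. -218.]
clip [47, 46, 9, 7, 37] [431.1 284.1] [ 463. -285.]
clip [26, 53, 8, 5, 26] [410.3 289.9] [ 448. -234.]
white [17, 24, 32, 36, 293] [409.5 277.1] [ 479. -237.]
white [45, 31, 7, 16, 52] [429.  273.3] [ 489. -286.]
((492.0052490234375, -295.4925537109375), (146.31211853027344, 196.20114135742188), 16.635255813598633) [[394.0, -222.0], [450.0, -410.0], [590.0, -369.0], [534.0, -181.0]]
bot/wt [8, 17, 25, 25, 340] [339.2 161.3] [774. -59.]
bot/wt [88, 30, 20, 20, 304] [417.3 169.7] [ 756. -262.]
```

View pics/c1.png

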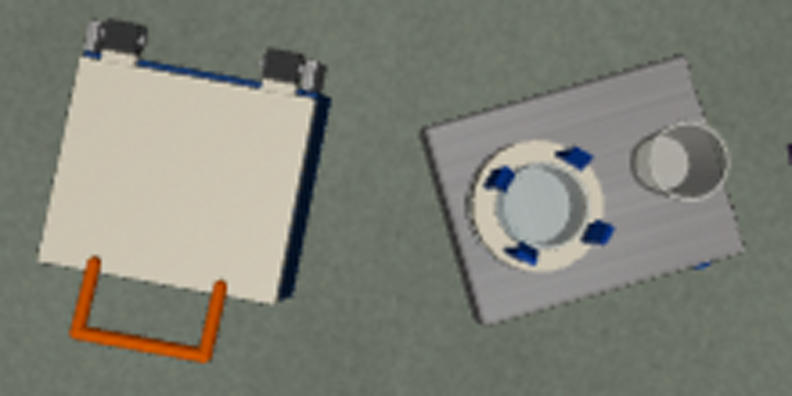

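The crop confirms it. On the left is the white lid on the blue case with its orange handle towards the robot. On the right is the stainless dock with the vessel, four blue clips and the beaker. The lid yaw is -9.1°, the hinge is at (579,277), the bar is at (374,310.5), and the seat is at (480,-252). I'll turn the tool and go above the bar.

>>> send_rows:
  twist:
    - [0,0,7.08]
    - [0,0,7.08]
    - [0,0,7.08]
    - [0,0,7.08]
    - [0,0,7.08]
    - [0,0,7.08]
    - [0,0,7.08]
    - [0,0,7.08]
  travel:
    - [0,0,10]
    - [0,0,10]
    - [0,0,10]
    - [0,0,10]
    - [0,0,10]
    - [0,0,10]
    - [0,0,10]
    - [0,0,10]
  gripper: [40,40,40,40,40,40,40,40]
  force: 40

```text
time: 0.87
eef_pos: [0.1655, 0.6543, 0.1756]
tool_rot: [1.828, 2.555, -0.0]
wrist_force: [-0.1, 0.1, 0.1]
finger_gap: 0.398
finger_force: 0.0
```

>>> send_rows:
  twist:
    - [0,0,7.08]
    - [0,0,7.08]
    - [0,0,7.08]
    - [0,0,7.08]
    - [0,0,0]
    - [0,0,0]
    - [0,0,0]
    - [0,0,0]
  travel:
    - [0,0,0]
    - [0,0,0]
    - [0,0,0]
    - [0,0,0]
    - [-25.5,21.7,0]
    - [-25.5,21.7,0]
    - [-25.5,21.7,0]
    - [-25.5,21.7,0]
  gripper: [40,40,40,40,40,40,40,40]

```text
time: 1.53
eef_pos: [0.2353, 0.5385, 0.1761]
tool_rot: [2.391, 2.038, -0.0]
wrist_force: [1.2, 0.5, -0.2]
finger_gap: 0.4
finger_force: 0.0
```

>>> send_rows:
  twist:
    - [0,0,0]
    - [0,0,0]
    - [0,0,0]
    - [0,0,0]
    - [0,0,0]
    - [0,0,0]
    - [0,0,0]
    - [0,0,0]
  travel:
    - [-25.5,21.7,0]
    - [-25.5,21.7,0]
    - [-25.5,21.7,0]
    - [-25.5,21.7,0]
    - [-25.5,21.7,0]
    - [-25.5,21.7,0]
    - [-25.5,21.7,0]
    - [0,0,0]
  gripper: [40,40,40,40,40,40,40,40]

```text
time: 2.2
eef_pos: [0.36, 0.3333, 0.1768]
tool_rot: [2.398, 2.025, -0.0]
wrist_force: [-0.6, -0.9, -0.5]
finger_gap: 0.401
finger_force: 0.0
```

```bash
cat >> h.py <<'E'
def st():
    s=bot.get_state(); M=R.from_rotvec(s['tool_rot']).as_matrix(); p=s['eef_pos']*1000
    print('t',round(s['time'],2),'p',p.round(1),'F',s['wrist_force'].round(1),'M',s['moment'].round(2),'gap',round(s['finger_gap'],3),'ff',round(s['finger_force'],1))
    print('x',M[:,0].round(3),'y',M[:,1].round(3),'z',M[:,2].round(3),'q',s['q'].round(2)); return p,M
def to(target,p=None,M=None,grasp=6):
    "tool-frame shift that brings the grasp point to target (mm)"
    p,M=st(); d=M.T@(np.asarray(target,float)-p-grasp*M[:,2]); print('shift',d.round(1)); return d
E
python3 - <<'E'
from h import *
d=to([373.8,310.6,79])
b=cam('top');save(b,'t1.png')
w=cam('wrist');save(w,'w1.png')
E
```

```text
t 2.2 p [360.  333.3 176.8] F [-0.6 -0.9 -0.5] M [-0.08  0.05  0.03] gap 0.401 ff 0.0
x [ 0.167  0.986 -0.002] y [ 0.986 -0.167  0.002] z [ 0.002 -0.002 -1.   ] q [-1.14  0.44  0.43  2.03 -0.26  0.73 -0.72]
shift [-19.9  17.2  91.9]
```

>>> send_rows:
  twist:
    - [0,0,-0.4]
    - [0,0,0]
    - [0,0,0]
    - [0,0,0]
    - [0,0,0]
    - [0,0,0]
    - [0,0,0]
    - [0,0,0]
  travel:
    - [-10,8.6,10]
    - [-10,8.6,10]
    - [0,0,14]
    - [0,0,14]
    - [0,0,14]
    - [0,0,14]
    - [0,0,14]
    - [0,0,0]
  gripper: [40,40,40,40,40,40,40,40]

```text
time: 2.97
eef_pos: [0.3687, 0.3179, 0.0841]
tool_rot: [-2.382, -2.048, 0.005]
wrist_force: [-0.4, 0.1, -0.1]
finger_gap: 0.402
finger_force: 0.0
```

```bash
python3 - <<'E'
from h import *
d=to([373.8,310.6,79])
a=cam('scene');b=cam('top')
A=a['color'][140:260,340:500];B=b['color'][230:350,120:280]
im=np.hstack([cv2.resize(A,(400,300)),cv2.resize(B,(400,300))])
w=cam('wrist')['color']
cv2.imwrite('pics/c2.png',cv2.cvtColor(np.vstack([im,cv2.resize(w[90:390,120:520],(800,300))]) ,cv2.COLOR_RGB2BGR))
E
```

```text
t 2.97 p [368.7 317.9  84.1] F [-0.4  0.1 -0.1] M [-0.    0.05 -0.  ] gap 0.402 ff 0.0
x [ 0.15   0.989 -0.002] y [ 0.989 -0.15  -0.002] z [-0.003 -0.002 -1.   ] q [-1.02  0.57  0.31  2.12 -0.36  0.5  -0.58]
shift [-6.4  6.1 -0.9]
```

View pics/c2.png

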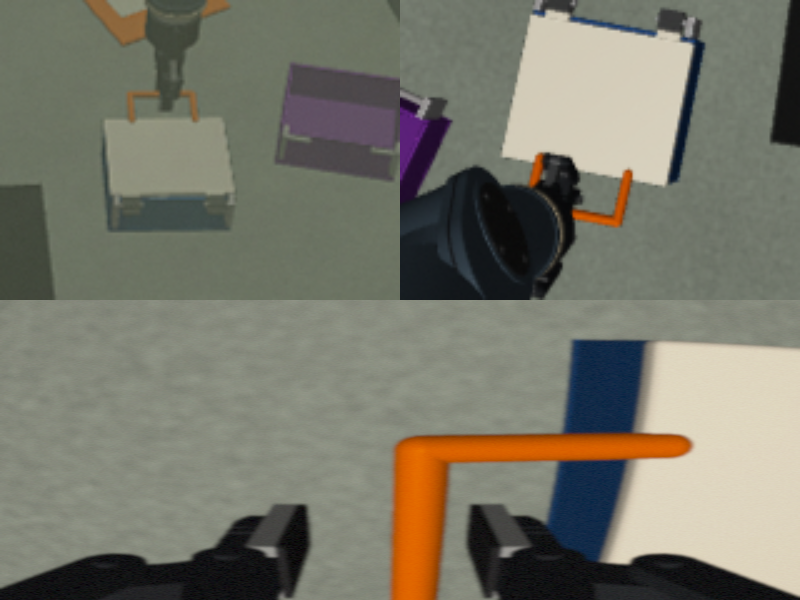

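The bar lies between the fingers: at wrist-view column 421, with the finger midpoint at 388. It's about 6 mm ahead, which agrees with the measurement, so I'll centre and close.

>>> send_rows:
  twist:
    - [0,0,0.5]
    - [0,0,0]
    - [0,0,0]
    - [0,0,0]
    - [0,0,0]
    - [0,0,0]
    - [0,0,0]
    - [0,0,0]
  travel:
    - [-6.4,6,-1]
    - [0,0,0]
    - [0,0,0]
    - [0,0,0]
    - [0,0,0]
    - [0,0,0]
    - [0,0,0]
    - [0,0,0]
  gripper: [40,40,0,0,0,0,0,0]
  force: 30

```text
time: 3.78
eef_pos: [0.3755, 0.3099, 0.0875]
tool_rot: [-2.393, -2.035, -0.001]
wrist_force: [-0.5, -0.6, 5.2]
finger_gap: 0.104
finger_force: 29.3
```

```bash
python3 - <<'E'
from h import *
d=to([373.8,310.6,79])
# arc in tool frame (tool down): radius/angle about hinge
import math
r=math.hypot(208,10);a0=math.atan2(10,208)
prev=None;o=[]
for k in range(0,25):
    th=math.radians(90*k/24); y=-r*math.cos(th+a0); z=-r*math.sin(th+a0)
    if prev: o.append((round(y-prev[0],1),round(z-prev[1],1)))
    prev=(y,z)
print(o)
E
```

```text
t 3.78 p [375.5 309.9  87.5] F [-0.5 -0.6  5.2] M [-0.1   0.03  0.04] gap 0.104 ff 29.3
x [0.161 0.987 0.   ] y [ 0.987 -0.161  0.   ] z [ 0.  0. -1.] q [-1.    0.57  0.32  2.12 -0.36  0.5  -0.58]
shift [ 0.4 -1.8  2.5]
[(1.1, -13.6), (2.0, -13.5), (2.9, -13.3), (3.7, -13.1), (4.6, -12.8), (5.4, -12.5), (6.2, -12.1), (7.0, -11.7), (7.7, -11.2), (8.5, -10.7), (9.1, -10.1), (9.8, -9.5), (10.4, -8.8), (10.9, -8.1), (11.4, -7.4), (11.9, -6.6), (12.3, -5.8), (12.7, -5.0), (13.0, -4.2), (13.2, -3.3), (13.4, -2.5), (13.5, -1.6), (13.6, -0.7), (13.6, 0.2)]
```

>>> send_rows:
  twist:
    - [0,0,0]
    - [0,0,0]
    - [0,0,0]
    - [0,0,0]
    - [0,0,0]
    - [0,0,0]
    - [0,0,0]
    - [0,0,0]
  travel:
    - [1,-13.6,0]
    - [2,-13.5,0]
    - [0,0,0]
    - [0,0,0]
    - [0,0,0]
    - [0,0,0]
    - [0,0,0]
    - [0,0,0]
  gripper: [0,0,0,0,0,0,0,0]

```text
time: 4.45
eef_pos: [0.3712, 0.312, 0.0895]
tool_rot: [2.396, 1.999, 0.045]
wrist_force: [75.6, -31.9, -26.4]
finger_gap: 0.105
finger_force: 38.9
```

I put the arc's numbers one column out, so the tool pulled backwards against the lip. I'll undo that at once.

>>> send_rows:
  twist:
    - [0,0,0]
    - [0,0,0]
    - [0,0,0]
  travel:
    - [-2,13.5,0]
    - [-1,13.6,0]
    - [0,0,0]
  gripper: [0,0,0]

```text
time: 4.7
eef_pos: [0.376, 0.3093, 0.0874]
tool_rot: [-2.394, -2.032, 0.002]
wrist_force: [-1.5, -2.4, 9.8]
finger_gap: 0.103
finger_force: 32.9
```

```bash
python3 - <<'E'
from h import *
to([373.8,310.6,79])
b=cam('top');H,S,V=cv2.split(cv2.cvtColor(b['color'],cv2.COLOR_RGB2HSV))
m=((S<40)&(V>190)).astype(np.uint8)*255;mm=np.zeros_like(m);mm[215:320,150:250]=m[215:320,150:250]
mm=cv2.morphologyEx(mm,cv2.MORPH_OPEN,np.ones((5,5)));c=max(cv2.findContours(mm,0,1)[0],key=cv2.contourArea).reshape(-1,2)
print(cv2.boxPoints(cv2.minAreaRect(np.array([onz(b,u,v,.073)[:2]*1000 for u,v in c],np.float32))).round(0).tolist())
E
```

```text
t 4.7 p [376.  309.3  87.4] F [-1.5 -2.4  9.8] M [-0.5   0.21  0.  ] gap 0.103 ff 32.9
x [ 0.162  0.987 -0.   ] y [ 0.987 -0.162 -0.002] z [-0.002 -0.    -1.   ] q [-1.    0.57  0.32  2.12 -0.36  0.5  -0.57]
shift [ 0.9 -2.3  2.4]
[[405.0, 220.0], [555.0, 196.0], [581.0, 362.0], [432.0, 386.0]]
```

The lid is unmoved and the force is gone. Now the arc with the right columns.

>>> send_rows:
  twist:
    - [0,0,0]
    - [0,0,0]
    - [0,0,0]
    - [0,0,0]
    - [0,0,0]
  travel:
    - [0,1,-13.6]
    - [0,2,-13.5]
    - [0,2.9,-13.3]
    - [0,3.7,-13.1]
    - [0,0,0]
  gripper: [0,0,0,0,0]

```text
time: 5.17
eef_pos: [0.3857, 0.3086, 0.1422]
tool_rot: [-2.394, -2.034, -0.003]
wrist_force: [0.6, 0.1, -2.2]
finger_gap: 0.099
finger_force: 31.1
```

```bash
cat >> h.py <<'E'
def arc():
    p,M=st(); g=p+6*M[:,2]; d=g-np.array([579,277,69]); x=np.array([.987,-.158,0])
    a=-d@x; print('along',round(a,1),'side',round(d@np.array([.158,.987,0]),1),'up',round(d[2],1),'r',round(np.hypot(a,d[2]),1),'(208.2) angle',round(np.degrees(np.arctan2(d[2],a))-2.75,1))
E
python3 -c "
from h import *
arc()"
```

```text
t 5.17 p [385.7 308.6 142.2] F [ 0.6  0.1 -2.2] M [ 0.01  0.14 -0.03] gap 0.099 ff 31.1
x [0.161 0.987 0.002] y [ 0.987 -0.161  0.001] z [ 0.001  0.001 -1.   ] q [-1.04  0.49  0.39  2.06 -0.3   0.64 -0.61]
along 195.8 side 0.6 up 67.2 r 207.0 (208.2) angle 16.2
```

>>> send_rows:
  twist:
    - [0,0,0]
    - [0,0,0]
    - [0,0,0]
    - [0,0,0]
    - [0,0,0]
    - [0,0,0]
    - [0,0,0]
    - [0,0,0]
  travel:
    - [0,4.6,-12.8]
    - [0,5.4,-12.5]
    - [0,6.2,-12.1]
    - [0,7,-11.7]
    - [0,7.7,-11.2]
    - [0,8.5,-10.7]
    - [0,9.1,-10.1]
    - [0,0,0]
  gripper: [0,0,0,0,0,0,0,0]

```text
time: 5.83
eef_pos: [0.4316, 0.3007, 0.2225]
tool_rot: [-2.391, -2.033, 0.004]
wrist_force: [-10.2, 0.5, 7.7]
finger_gap: 0.099
finger_force: 30.5
```

```bash
python3 -c "
from h import *
arc()"
```

```text
t 5.83 p [431.6 300.7 222.5] F [-10.2   0.5   7.7] M [-0.01  2.18  0.01] gap 0.099 ff 30.5
x [ 0.161  0.987 -0.   ] y [ 0.987 -0.161 -0.004] z [-0.003  0.001 -1.   ] q [-1.    0.42  0.44  1.88 -0.23  0.88 -0.61]
along 149.2 side 0.1 up 147.5 r 209.8 (208.2) angle 41.9
```

>>> send_rows:
  twist:
    - [0,0,0]
    - [0,0,0]
    - [0,0,0]
    - [0,0,0]
    - [0,0,0]
    - [0,0,0]
    - [0,0,0]
    - [0,0,0]
  travel:
    - [0,-1.5,-1.5]
    - [0,9.8,-9.5]
    - [0,10.4,-8.8]
    - [0,10.9,-8.1]
    - [0,11.4,-7.4]
    - [0,11.9,-6.6]
    - [0,12.3,-5.8]
    - [0,0,0]
  gripper: [0,0,0,0,0,0,0,0]

```text
time: 6.5
eef_pos: [0.4988, 0.2894, 0.27]
tool_rot: [2.394, 2.033, 0.002]
wrist_force: [-4.8, -2.0, 7.8]
finger_gap: 0.1
finger_force: 31.0
```

```bash
python3 -c "
from h import *
arc()"
```

```text
t 6.5 p [498.8 289.4 270. ] F [-4.8 -2.   7.8] M [-0.21  0.97  0.05] gap 0.1 ff 31.0
x [0.162 0.987 0.   ] y [ 0.987 -0.162  0.001] z [ 0.001  0.    -1.   ] q [-0.91  0.45  0.46  1.7  -0.22  1.05 -0.54]
along 81.1 side -0.4 up 195.0 r 211.2 (208.2) angle 64.7
```

>>> send_rows:
  twist:
    - [0,0,0]
    - [0,0,0]
    - [0,0,0]
    - [0,0,0]
    - [0,0,0]
    - [0,0,0]
    - [0,0,0]
    - [0,0,0]
  travel:
    - [0,12.4,-6.2]
    - [0,13,-4.2]
    - [0,13.2,-3.3]
    - [0,13.4,-2.5]
    - [0,13.5,-1.6]
    - [0,13.5,-0.7]
    - [0,12.5,0.2]
    - [0,0,0]
  gripper: [0,0,0,0,0,0,0,0]

```text
time: 7.17
eef_pos: [0.5891, 0.2747, 0.2867]
tool_rot: [2.394, 2.033, 0.0]
wrist_force: [-1.0, 1.9, 1.3]
finger_gap: 0.103
finger_force: 30.6
```

```bash
python3 - <<'E'
from h import *
arc()
a=cam('scene');b=cam('top')
A=a['color'][110:260,340:500];B=b['color'][200:350,120:280]
cv2.imwrite('pics/c3.png',cv2.cvtColor(np.hstack([cv2.resize(A,(400,375)),cv2.resize(B,(400,375))]),cv2.COLOR_RGB2BGR))
E
```

```text
t 7.17 p [589.1 274.7 286.7] F [-1.   1.9  1.3] M [0.19 0.02 0.  ] gap 0.103 ff 30.6
x [ 0.162  0.987 -0.001] y [ 0.987 -0.162  0.001] z [ 0.001 -0.001 -1.   ] q [-0.77  0.55  0.45  1.47 -0.25  1.17 -0.44]
along -10.3 side -0.6 up 211.7 r 211.9 (208.2) angle 90.0
```

View pics/c3.png

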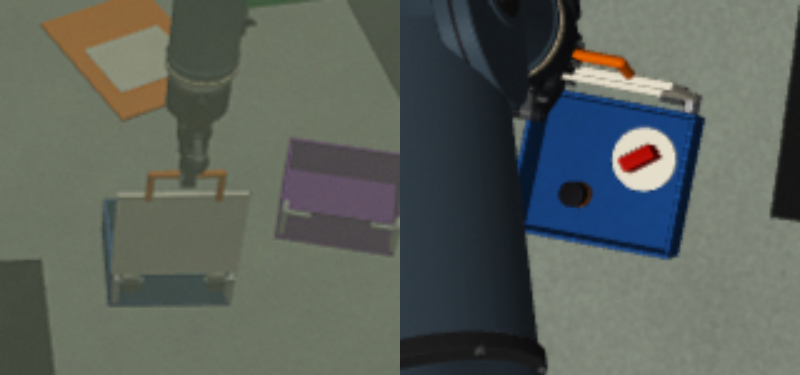

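The lid stands upright; in the case the cap's red grip is visible right of centre and the vial's dark top is at lower left. I'll lift it straight off the pins.

>>> send_rows:
  twist:
    - [0,0,0]
    - [0,0,0]
    - [0,0,0]
    - [0,0,0]
    - [0,0,0]
    - [0,0,0]
    - [0,0,0]
    - [0,0,0]
  travel:
    - [0,0,-5]
    - [0,0,-7]
    - [0,0,-8]
    - [0,0,-10]
    - [0,0,-15]
    - [0,0,-20]
    - [0,0,-20]
    - [0,0,0]
  gripper: [0,0,0,0,0,0,0,0]
  force: 45

```text
time: 7.93
eef_pos: [0.5886, 0.2754, 0.3782]
tool_rot: [2.392, 2.034, 0.011]
wrist_force: [0.1, 0.4, -1.3]
finger_gap: 0.1
finger_force: 44.4
```

```bash
python3 - <<'E'
from h import *
arc()
a=cam('scene');b=cam('top')
A=a['color'][80:260,340:500];B=b['color'][200:380,120:280]
cv2.imwrite('pics/c4.png',cv2.cvtColor(np.hstack([cv2.resize(A,(400,450)),cv2.resize(B,(400,450))]),cv2.COLOR_RGB2BGR))
# cap: red grip at z~.057, disc at z .013
H,S,V=cv2.split(cv2.cvtColor(b['color'],cv2.COLOR_RGB2HSV))
red=(((H<5)|(H>172))&(S>180)&(V>60)).astype(np.uint8); red[:200]=0;red[320:]=0;red[:,:150]=0;red[:,260:]=0
c=max(cv2.findContours(red,0,1)[0],key=cv2.contourArea).reshape(-1,2)
w=np.array([onz(b,u,v,.055)[:2]*1000 for u,v in c],np.float32);print('grip',cv2.minAreaRect(w),w.mean(0))
wh=((S<45)&(V>150)).astype(np.uint8); wh[:240]=0;wh[320:]=0;wh[:,:200]=0;wh[:,245:]=0
c=max(cv2.findContours(wh,0,1)[0],key=cv2.contourArea).reshape(-1,2)
w=np.array([onz(b,u,v,.013)[:2]*1000 for u,v in c],np.float32);print('disc',cv2.minEnclosingCircle(w))
E
```

```text
t 7.93 p [588.6 275.4 378.2] F [ 0.1  0.4 -1.3] M [ 0.04 -0.14  0.01] gap 0.1 ff 44.4
x [0.161 0.987 0.004] y [ 0.987 -0.161  0.006] z [ 0.006  0.003 -1.   ] q [-0.78  0.5   0.47  1.32 -0.23  1.37 -0.47]
along -9.8 side -0.0 up 303.2 r 303.3 (208.2) angle 89.1
grip ((505.72357177734375, 254.18621826171875), (16.178112030029297, 37.674095153808594), 27.91141128540039) [505.75174 254.2801 ]
disc ((505.8161926269531, 257.46514892578125), 33.54179763793945)
```

View pics/c4.png

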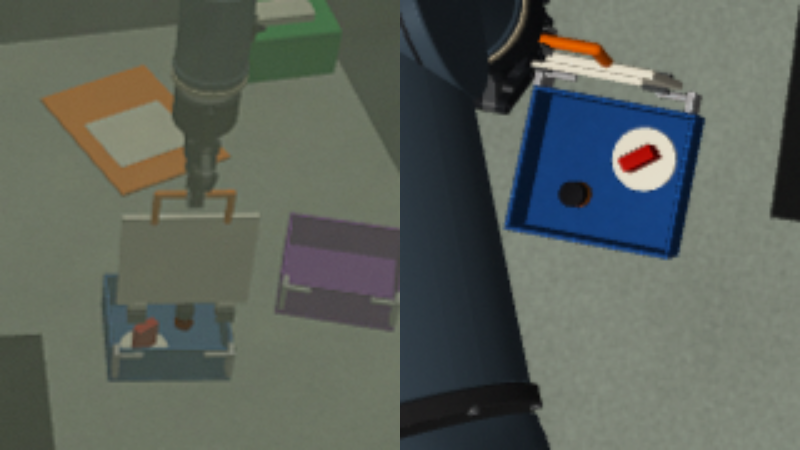

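The lid is clear of the pins and hanging upright, and the case interior is unchanged. Carrying it to the mat.

>>> send_rows:
  twist:
    - [0,0,0]
    - [0,0,0]
    - [0,0,0]
    - [0,0,0]
    - [0,0,0]
    - [0,0,0]
    - [0,0,0]
    - [0,0,0]
  travel:
    - [-10,6,0]
    - [-20,12,0]
    - [-25,14.7,0]
    - [-25,14.7,0]
    - [-25,14.7,0]
    - [-25,14.7,0]
    - [-25,14.7,0]
    - [-25,14.7,0]
  gripper: [0,0,0,0,0,0,0,0]

```text
time: 8.7
eef_pos: [0.6632, 0.0781, 0.3717]
tool_rot: [-2.393, -2.034, 0.003]
wrist_force: [0.1, -0.4, -2.2]
finger_gap: 0.092
finger_force: 44.4
```

>>> send_rows:
  twist:
    - [0,0,-0.7]
    - [0,0,-0.7]
    - [0,0,-0.7]
    - [0,0,-0.7]
    - [0,0,0]
    - [0,0,0]
    - [0,0,0]
    - [0,0,0]
  travel:
    - [-25,14.7,5]
    - [-25,14.7,15]
    - [-20,12,20]
    - [-10,6,20]
    - [0,0,20]
    - [0,0,20]
    - [0,0,10]
    - [0,0,0]
  gripper: [0,0,0,0,0,0,0,0]

```text
time: 9.37
eef_pos: [0.6968, -0.0059, 0.2594]
tool_rot: [-2.341, -2.09, 0.007]
wrist_force: [-1.0, -0.0, -2.8]
finger_gap: 0.093
finger_force: 44.4
```

```bash
python3 - <<'E'
from h import *
to([698,-6.5,221],grasp=8.5)
a=cam('scene');b=cam('top')
A=a['color'][120:300,270:430];B=b['color'][100:340,240:400]
cv2.imwrite('pics/c5.png',cv2.cvtColor(np.hstack([cv2.resize(A,(400,450)),cv2.resize(B,(300,450))]),cv2.COLOR_RGB2BGR))
E
```

```text
t 9.37 p [696.8  -5.9 259.4] F [-1.  -0.  -2.8] M [ 0.01 -0.   -0.02] gap 0.093 ff 44.4
x [ 0.113  0.994 -0.001] y [ 0.994 -0.113 -0.006] z [-0.006 -0.    -1.   ] q [-0.29  0.65  0.44  1.37 -0.28  1.19  0.06]
shift [-0.4  1.5 29.9]
```

View pics/c5.png

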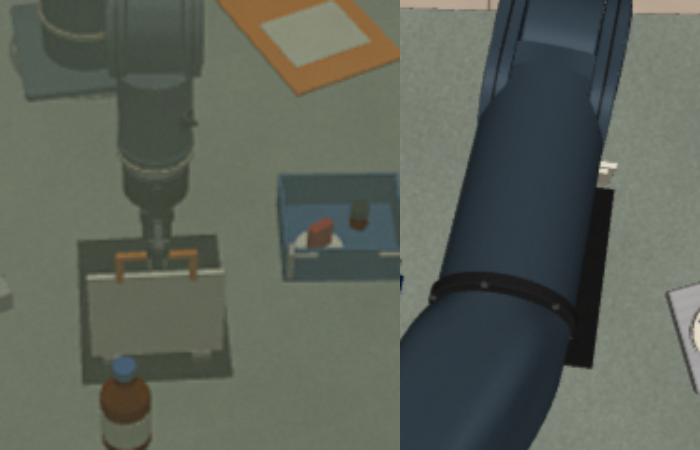

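>>> send_rows:
  twist:
    - [0,0,0]
    - [0,0,0]
    - [0,0,0]
    - [0,0,0]
    - [0,0,0]
    - [0,0,0]
  travel:
    - [0,0.5,10]
    - [0,0.5,8]
    - [0,0.5,5]
    - [0,0,3]
    - [0,0,2]
    - [0,0,0]
  gripper: [0,0,0,0,0,0]
  force: 30

```text
time: 9.97
eef_pos: [0.6998, -0.0057, 0.2344]
tool_rot: [-2.343, -2.093, 0.001]
wrist_force: [-0.4, 0.1, -2.5]
finger_gap: 0.1
finger_force: 44.4
```

```bash
python3 - <<'E'
from h import *
to([698,-6.5,221],grasp=8.5)
t=np.radians(np.arange(0,91,5)); f=19.5*np.cos(t)-218*np.sin(t);u=218*np.cos(t)+19.5*np.sin(t)
print(np.c_[0*t[1:],np.diff(f),-np.diff(u)].round(1).tolist())
E
```

```text
t 9.97 p [699.8  -5.7 234.4] F [-0.4  0.1 -2.5] M [-0.07 -0.05  0.02] gap 0.1 ff 44.4
x [ 0.112  0.994 -0.   ] y [ 0.994 -0.112 -0.001] z [-0.001 -0.    -1.   ] q [-0.29  0.67  0.43  1.4  -0.29  1.14  0.07]
shift [-1.  -1.6  4.9]
[[0.0, -19.1, -0.9], [0.0, -19.1, 0.8], [0.0, -18.9, 2.5], [0.0, -18.6, 4.1], [0.0, -18.2, 5.7], [0.0, -17.7, 7.3], [0.0, -17.0, 8.8], [0.0, -16.1, 10.2], [0.0, -15.2, 11.6], [0.0, -14.1, 12.9], [0.0, -12.9, 14.1], [0.0, -11.7, 15.1], [0.0, -10.3, 16.1], [0.0, -8.8, 16.9], [0.0, -7.3, 17.6], [0.0, -5.8, 18.2], [0.0, -4.2, 18.6], [0.0, -2.5, 18.9]]
```

>>> send_rows:
  twist:
    - [0,0,0]
    - [0,0,0]
    - [0,0,0]
    - [0,0,0]
    - [0,0,0]
    - [0,0,0]
    - [0,0,0]
  travel:
    - [0,0,3]
    - [0,0,2]
    - [0,-19.1,0]
    - [0,-19.1,0.8]
    - [0,-18.9,2.5]
    - [0,-18.6,4.1]
    - [0,0,0]
  gripper: [0,0,0,0,0,0,0]
  force: 25

```text
time: 10.55
eef_pos: [0.6223, 0.003, 0.2234]
tool_rot: [-2.343, -2.092, -0.001]
wrist_force: [-1.2, -0.8, 4.9]
finger_gap: 0.094
finger_force: 46.4
```

```bash
python3 - <<'E'
from h import *
st()
a=cam('scene')
A=a['color'][120:300,270:430]
cv2.imwrite('pics/c6.png',cv2.cvtColor(cv2.resize(A,(640,600)),cv2.COLOR_RGB2BGR))
E
```

```text
t 10.55 p [622.3   3.  223.4] F [-1.2 -0.8  4.9] M [-0.04 -0.09  0.03] gap 0.094 ff 46.4
x [0.113 0.994 0.001] y [ 0.994 -0.113 -0.   ] z [-0.     0.001 -1.   ] q [-0.35  0.56  0.44  1.64 -0.27  1.    0.07]
```

View pics/c6.png

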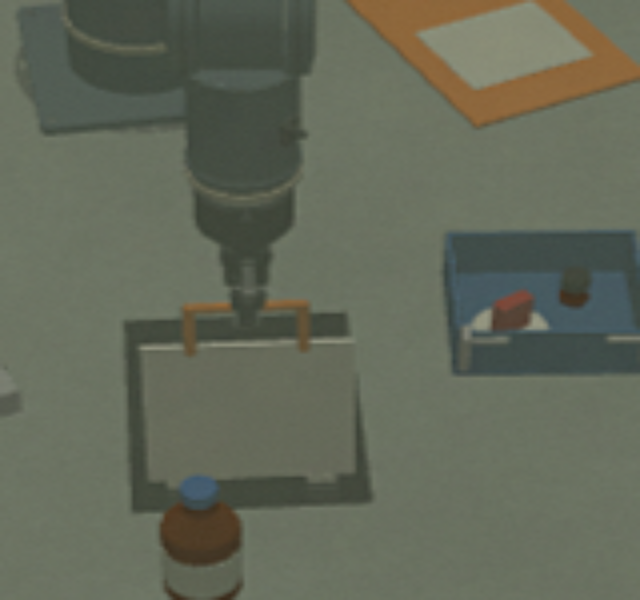

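The lid leans towards the robot with its prongs on the mat. Continuing the arc.

>>> send_rows:
  twist:
    - [0,0,0]
    - [0,0,0]
    - [0,0,0]
    - [0,0,0]
    - [0,0,0]
    - [0,0,0]
    - [0,0,0]
  travel:
    - [0,-18.2,5.7]
    - [0,-17.7,7.3]
    - [0,-17,8.8]
    - [0,-16.1,10.2]
    - [0,-15.2,11.6]
    - [0,-14.1,12.9]
    - [0,0,0]
  gripper: [0,0,0,0,0,0,0]

```text
time: 11.18
eef_pos: [0.5246, 0.0141, 0.1646]
tool_rot: [-2.341, -2.091, 0.004]
wrist_force: [-2.0, -0.8, 1.5]
finger_gap: 0.092
finger_force: 47.5
```

```bash
python3 - <<'E'
from h import *
p,M=st(); b=p+8.5*M[:,2]; ax=np.array([.994,-.112,0]); C=np.array([565.4,8.4,3])+114*ax
d=b-C; print('fwd',d@ax,'up',d[2],'r',np.hypot(d@ax,d[2]),218.9)
E
```

```text
t 11.18 p [524.6  14.1 164.6] F [-2.  -0.8  1.5] M [0.01 0.45 0.01] gap 0.092 ff 47.5
x [ 0.112  0.994 -0.   ] y [ 0.994 -0.112 -0.004] z [-0.004  0.    -1.   ] q [-0.4   0.5   0.42  1.96 -0.29  0.75  0.08]
fwd -155.2915051989189 up 153.06721076718202 r 218.04821163905652 218.9
```

>>> send_rows:
  twist:
    - [0,0,0]
    - [0,0,0]
    - [0,0,0]
    - [0,0,0]
    - [0,0,0]
    - [0,0,0]
    - [0,0,0]
  travel:
    - [0,-12.9,14.1]
    - [0,-11.7,15.1]
    - [0,-10.3,16.1]
    - [0,-8.8,16.9]
    - [0,-7.3,17.6]
    - [0,-5.8,18.2]
    - [0,0,0]
  gripper: [0,0,0,0,0,0,0]

```text
time: 11.77
eef_pos: [0.4704, 0.0203, 0.0662]
tool_rot: [-2.342, -2.092, 0.003]
wrist_force: [0.2, 0.7, -0.4]
finger_gap: 0.101
finger_force: 46.9
```

```bash
python3 - <<'E'
from h import *
p,M=st(); b=p+8.5*M[:,2]; ax=np.array([.994,-.112,0]); C=np.array([565.4,8.4,3])+114*ax
d=b-C; print('fwd',d@ax,'up',d[2],'r',np.hypot(d@ax,d[2]),218.9)
E
```

```text
t 11.77 p [470.4  20.3  66.2] F [ 0.2  0.7 -0.4] M [-0.03  0.03  0.01] gap 0.101 ff 46.9
x [ 0.112  0.994 -0.   ] y [ 0.994 -0.112 -0.002] z [-0.002 -0.    -1.   ] q [-0.34  0.59  0.29  2.18 -0.4   0.43  0.16]
fwd -209.88591352342604 up 54.686712698521674 r 216.893368366425 218.9
```

>>> send_rows:
  twist:
    - [0,0,0]
    - [0,0,0]
    - [0,0,0]
    - [0,0,0]
    - [0,0,0]
  travel:
    - [0,-3.5,14]
    - [0,-2,10]
    - [0,-0.5,5]
    - [0,0,3]
    - [0,0,0]
  gripper: [0,0,0,0,0]

```text
time: 12.18
eef_pos: [0.4659, 0.0208, 0.0362]
tool_rot: [2.343, 2.092, 0.002]
wrist_force: [0.7, -0.2, -0.8]
finger_gap: 0.091
finger_force: 46.6
```

```bash
python3 -c "
from h import *
st()"
```

```text
t 12.18 p [465.9  20.8  36.2] F [ 0.7 -0.2 -0.8] M [-0.06 -0.43  0.02] gap 0.091 ff 46.6
x [0.113 0.994 0.   ] y [ 0.994 -0.113  0.001] z [ 0.001  0.    -1.   ] q [-0.3   0.64  0.24  2.21 -0.44  0.33  0.19]
```

>>> send_rows:
  twist:
    - [0,0,0]
    - [0,0,0]
    - [0,0,0]
    - [0,0,0]
    - [0,0,0]
    - [0,0,0]
    - [0,0,0]
    - [0,0,0]
  travel:
    - [0,0,2]
    - [0,0,2]
    - [0,0,0]
    - [0,0,0]
    - [0,0,0]
    - [0,0,0]
    - [0,0,0]
    - [0,0,0]
  gripper: [0,0,0,25,35,35,35,35]

```text
time: 12.85
eef_pos: [0.4644, 0.0209, 0.032]
tool_rot: [-2.343, -2.093, 0.0]
wrist_force: [0.7, 0.2, 0.1]
finger_gap: 0.35
finger_force: 0.0
```

>>> send_rows:
  twist:
    - [0,0,0]
    - [0,0,0]
    - [0,0,0]
    - [0,0,0]
    - [0,0,0]
    - [0,0,0]
    - [0,0,0]
    - [0,0,0]
  travel:
    - [0,0,-8]
    - [0,0,-15]
    - [0,0,-25]
    - [0,0,-35]
    - [0,0,-35]
    - [0,0,-35]
    - [0,0,-35]
    - [0,0,-20]
  gripper: [35,35,35,35,35,35,35,35]

```text
time: 13.52
eef_pos: [0.465, 0.0204, 0.2439]
tool_rot: [2.343, 2.091, 0.005]
wrist_force: [0.6, 0.5, -0.1]
finger_gap: 0.346
finger_force: 0.0
```

```bash
python3 - <<'E'
from h import *
p,M=st()
to([505.8,255.5,48])
a=cam('scene')
im=a['color'].copy()
A=im[190:290,280:450]
b=cam('top'); B=b['color'][180:320,140:390]
cv2.imwrite('pics/c7.png',cv2.cvtColor(np.hstack([cv2.resize(A,(400,300)),cv2.resize(B,(400,300))]),cv2.COLOR_RGB2BGR))
H,S,V=cv2.split(cv2.cvtColor(b['color'],cv2.COLOR_RGB2HSV))
red=(((H<5)|(H>172))&(S>180)&(V>60)).astype(np.uint8); red[:200]=0;red[320:]=0;red[:,:150]=0;red[:,260:]=0
cs=cv2.findContours(red,0,1)[0]
if cs:
    c=max(cs,key=cv2.contourArea).reshape(-1,2)
    w=np.array([onz(b,u,v,.057)[:2]*1000 for u,v in c],np.float32);r=cv2.minAreaRect(w);print('grip',r,cv2.boxPoints(r).round(1).tolist())
E
```

```text
t 13.52 p [465.   20.4 243.9] F [ 0.6  0.5 -0.1] M [-0.01 -0.08 -0.01] gap 0.346 ff 0.0
x [0.113 0.994 0.001] y [ 0.994 -0.113  0.003] z [ 0.003  0.001 -1.   ] q [-0.53  0.31  0.52  2.   -0.2   0.87 -0.02]
t 13.52 p [465.   20.4 243.9] F [ 0.6  0.5 -0.1] M [-0.01 -0.08 -0.01] gap 0.346 ff 0.0
x [0.113 0.994 0.001] y [ 0.994 -0.113  0.003] z [ 0.003  0.001 -1.   ] q [-0.53  0.31  0.52  2.   -0.2   0.87 -0.02]
shift [238.   13.2 190.2]
grip ((505.1126403808594, 254.86068725585938), (16.149463653564453, 35.21326446533203), 27.87697982788086) [[489.70001220703125, 266.6000061035156], [506.20001220703125, 235.5], [520.5, 243.10000610351562], [504.0, 274.20001220703125]]
```

View pics/c7.png

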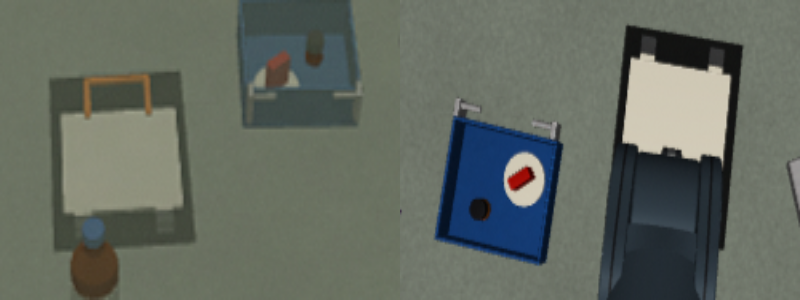

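The lid lies flat on the mat with its outer side up (handle and plate inside the mat), and the case holds the cap and vial as before. Now to the cap: its grip is at (505,255.5) with its short axis at azimuth 27.9°.

>>> send_rows:
  twist:
    - [0,0,0]
    - [0,0,0]
    - [0,0,0]
    - [0,0,0]
    - [0,0,0]
    - [0,0,0]
    - [0,0,0]
    - [0,0,0]
  travel:
    - [30,2,0]
    - [34,2,0]
    - [34,2,0]
    - [34,2,0]
    - [34,2,0]
    - [34,2,0]
    - [30,1,0]
    - [8,0,0]
  gripper: [55,55,55,55,55,55,55,55]

```text
time: 14.28
eef_pos: [0.5034, 0.2615, 0.2387]
tool_rot: [-2.336, -2.098, 0.001]
wrist_force: [-0.0, -0.0, 0.4]
finger_gap: 0.547
finger_force: 0.0
```

>>> send_rows:
  twist:
    - [0,0,-6.9]
    - [0,0,-6.9]
    - [0,0,-6.9]
    - [0,0,-6.9]
    - [0,0,-6.8]
    - [0,0,0]
  travel:
    - [0,0,20]
    - [0,0,25]
    - [0,0,25]
    - [0,0,25]
    - [0,0,20]
    - [0,0,0]
  gripper: [55,55,55,55,55,55]

```text
time: 14.78
eef_pos: [0.5018, 0.2542, 0.121]
tool_rot: [-1.611, -2.693, 0.01]
wrist_force: [-0.4, -1.1, -0.4]
finger_gap: 0.55
finger_force: 0.0
```

```bash
cat >> h.py <<'E'
def fish(f,u,v,z):
    d=np.array([u-f['cx'],v-f['cy']]);r=np.hypot(*d);th=r/f['fx'];k=np.r_[d/max(r,1e-9)*np.sin(th),np.cos(th)]
    o=-f['R'].T@f['t'];w=f['R'].T@k;return (o+w*(z-o[2])/w[2])*1000
E
python3 - <<'E'
from h import *
to([505.3,255.5,48])
w=cam('wrist');H,S,V=cv2.split(cv2.cvtColor(w['color'],cv2.COLOR_RGB2HSV))
red=(((H<4)|(H>172))&(S>170)&(V>130)).astype(np.uint8)
c=max(cv2.findContours(red,0,1)[0],key=cv2.contourArea).reshape(-1,2); print(len(c),c.min(0),c.max(0),V[red>0].min(),V[red>0].max())
W=np.array([fish(w,u,v,.057)[:2] for u,v in c],np.float32);print(cv2.minAreaRect(W))
save(w,'w2.png')
E
```

```text
t 14.78 p [501.8 254.2 121. ] F [-0.4 -1.1 -0.4] M [-0.06  0.09  0.02] gap 0.55 ff 0.0
x [-0.473  0.881 -0.   ] y [ 0.881  0.473 -0.007] z [-0.006 -0.004 -1.   ] q [-0.7   0.58  0.23  1.9  -0.2   0.69  0.14]
shift [-0.5  4.3 67. ]
198 [311 226] [339 304] 140 247
((503.2217712402344, 262.92401123046875), (14.721663475036621, 43.964027404785156), 27.870962142944336)
```

>>> send_rows:
  twist:
    - [0,0,0]
    - [0,0,0]
    - [0,0,0]
    - [0,0,0]
    - [0,0,0]
    - [0,0,0]
  travel:
    - [0,3.5,10]
    - [0,0,17]
    - [0,0,17]
    - [0,0,14]
    - [0,0,8]
    - [0,0,0]
  gripper: [55,55,55,55,55,55]
  force: 60

```text
time: 15.33
eef_pos: [0.5072, 0.2575, 0.0582]
tool_rot: [-1.622, -2.69, 0.002]
wrist_force: [-0.5, 0.1, 0.1]
finger_gap: 0.553
finger_force: 0.0
```

>>> send_rows:
  twist:
    - [0,0,0]
    - [0,0,0]
    - [0,0,0]
    - [0,0,0]
    - [0,0,0]
    - [0,0,0]
  travel:
    - [0,0,0]
    - [0,0,0]
    - [0,0,0]
    - [0,0,0]
    - [0,0,0]
    - [0,0,0]
  gripper: [0,0,0,0,0,0]

```text
time: 15.83
eef_pos: [0.5082, 0.2579, 0.0602]
tool_rot: [1.619, 2.691, 0.003]
wrist_force: [-0.1, -0.5, 6.0]
finger_gap: 0.172
finger_force: 59.6
```

```bash
python3 - <<'E'
from h import *
to([505.3,255.5,48])
E
```

```text
t 15.83 p [508.2 257.9  60.2] F [-0.1 -0.5  6. ] M [-0.04  0.18 -0.02] gap 0.172 ff 59.6
x [-0.468  0.884  0.   ] y [0.884 0.468 0.002] z [ 0.002  0.001 -1.   ] q [-0.67  0.68  0.19  1.93 -0.23  0.55  0.16]
shift [-0.8 -3.7  6.2]
```

>>> send_rows:
  twist:
    - [0,0,0]
    - [0,0,0]
    - [0,0,0]
    - [0,0,0]
    - [0,0,0]
    - [0,0,0]
    - [0,0,0]
  travel:
    - [0,0,-10]
    - [0,0,-20]
    - [0,0,-30]
    - [0,0,-30]
    - [0,0,-30]
    - [0,0,-25]
    - [0,0,-12]
  gripper: [0,0,0,0,0,0,0]

```text
time: 16.42
eef_pos: [0.5083, 0.2577, 0.2203]
tool_rot: [1.619, 2.69, 0.007]
wrist_force: [0.2, 0.9, -1.7]
finger_gap: 0.175
finger_force: 58.7
```

>>> send_rows:
  twist:
    - [0,0,0]
    - [0,0,0]
    - [0,0,0]
    - [0,0,0]
    - [0,0,0]
    - [0,0,0]
    - [0,0,0]
    - [0,0,0]
  travel:
    - [-15,-9,0]
    - [-28,-17,0]
    - [-32,-19.3,0]
    - [-32,-19.3,0]
    - [-32,-19.3,0]
    - [-32,-19.3,0]
    - [-32,-19.3,0]
    - [-32,-19.3,0]
  gripper: [0,0,0,0,0,0,0,0]

```text
time: 17.08
eef_pos: [0.4916, -0.0182, 0.2169]
tool_rot: [1.619, 2.692, 0.001]
wrist_force: [2.0, 0.5, -1.3]
finger_gap: 0.174
finger_force: 58.7
```

>>> send_rows:
  twist:
    - [0,0,0]
    - [0,0,0]
    - [0,0,0]
    - [0,0,0]
    - [0,0,0]
    - [0,0,0]
    - [0,0,0]
    - [0,0,0]
  travel:
    - [-32,-19.3,0]
    - [-32,-19.3,0]
    - [-32,-19.3,0]
    - [-32,-19.3,0]
    - [-32,-19.3,0]
    - [-28,-17,0]
    - [-15,-9,0]
    - [0,0,0]
  gripper: [0,0,0,0,0,0,0,0]

```text
time: 17.75
eef_pos: [0.4777, -0.2583, 0.217]
tool_rot: [1.627, 2.685, -0.003]
wrist_force: [0.7, 0.0, -1.3]
finger_gap: 0.175
finger_force: 58.7
```

```bash
python3 - <<'E'
from h import *
to([480,-252,150])
w=cam('wrist');b=cam('top');a=cam('scene')
for f,n in((w,'w3.png'),(b,'t3.png'),(a,'s3.png')): save(f,n)
A=a['color'][170:270,190:310];B=b['color'][225:325,370:490]
cv2.imwrite('pics/c8.png',cv2.cvtColor(np.vstack([np.hstack([cv2.resize(A,(360,300)),cv2.resize(B,(360,300))]),cv2.resize(w['color'][90:390],(720,300))]),cv2.COLOR_RGB2BGR))
E
```

```text
t 17.75 p [ 477.7 -258.3  217. ] F [ 0.7  0.  -1.3] M [-0.04 -0.02 -0.05] gap 0.175 ff 58.7
x [-0.463  0.887 -0.003] y [ 0.887  0.463 -0.001] z [ 0.001 -0.003 -1.   ] q [ 0.18  0.44  0.33  1.85 -0.18  0.88  1.08]
shift [ 4.7  5.  61. ]
```

View pics/c8.png

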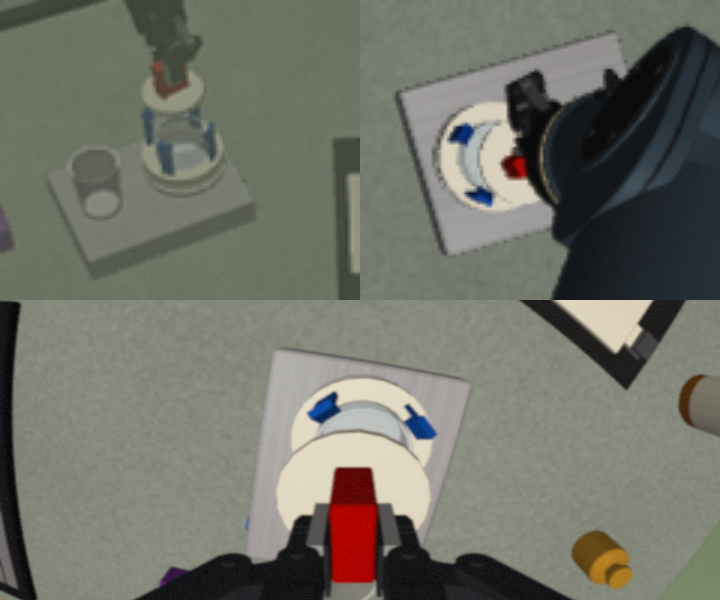

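The cap hangs level over the vessel: in the scene view it sits above the clips, and the beaker, lid and weight are undisturbed. Before pressing I'll measure the disc centre and vessel centre numerically.

```bash
python3 - <<'E'
from h import *
a=cam('scene');im=a['color'];h=cv2.cvtColor(im,cv2.COLOR_RGB2HSV)
p,M=st()
e=proj(a,np.array([p[0],p[1],p[2]-47])/1000);print('expected disc px',e,h[int(e[1])+4,int(e[0])-9],)
H,S,V=cv2.split(h)
for thr in(115,130,145):
    m=((V>thr)&(S<60)).astype(np.uint8); x,y=int(e[0]),int(e[1]); mm=np.zeros_like(m); mm[y-25:y+14,x-16:x+17]=m[y-25:y+14,x-16:x+17]
    c=max(cv2.findContours(mm,0,1)[0],key=cv2.contourArea).reshape(-1,2)
    W=np.array([onz(a,u,v,(p[2]-47)/1000)[:2]*1000 for u,v in c],np.float32);print(thr,cv2.minEnclosingCircle(W),W.min(0),W.max(0))
b=cv2.imread('pics/t0.png')[:,:,::-1];f=cam('top')
def clips(f,img,box,z):
    H,S,V=cv2.split(cv2.cvtColor(np.ascontiguousarray(img),cv2.COLOR_RGB2HSV)); x0,y0,x1,y1=box
    m=((H>98)&(H<130)&(S>80))[y0:y1,x0:x1].astype(np.uint8)
    n,_,s,ce=cv2.connectedComponentsWithStats(m)
    r=[(ce[i]+[x0,y0],s[i,4]) for i in range(1,n) if s[i,4]>6]; print([(q.round(1).tolist(),k) for q,k in r])
    P=np.array([onz(f,*q,z)[:2]*1000 for q,k in r]); print(P.round(0).tolist(),P.mean(0))
clips(f,b,(380,235,460,312),.113)
s0=cv2.imread('pics/s0.png')[:,:,::-1]; clips(a,s0,(225,195,275,240),.113)
# vessel: ring (carrier) outer white in top
E
```

```text
t 17.95 p [ 479.2 -252.   216.3] F [ 0.4  0.6 -0.8] M [0.03 0.02 0.  ] gap 0.172 ff 58.7
x [-0.469  0.883  0.001] y [0.883 0.469 0.   ] z [ 0.     0.001 -1.   ] q [ 0.17  0.44  0.33  1.85 -0.18  0.88  1.08]
expected disc px [247.16645923 199.39145517] [ 35  36 129]
115 ((438.47515869140625, -232.14678955078125), 79.97027587890625) [ 360.51358 -285.79977] [ 515.08685 -191.95102]
130 ((479.5397644042969, -250.89353942871094), 33.74646759033203) [ 457.49847 -282.56976] [ 511.71048 -218.76799]
145 ((481.1688232421875, -252.393798828125), 30.981496810913086) [ 462.7762  -282.56976] [ 509.41025 -222.43301]
[([424.6, 263.4], np.int32(35)), ([403.7, 269.3], np.int32(36)), ([430.9, 284.3], np.int32(42)), ([410.3, 290.0], np.int32(32))]
[[513.0, -270.0], [497.0, -218.0], [462.0, -285.0], [447.0, -235.0]] [ 480.04722733 -251.91878175]
[]
[] nan<stdin>:16: RuntimeWarning: Mean of empty slice.
  ret = ret.dtype.type(ret / rcount)
```

Disc and vessel centres agree to within 1 mm. Descending to just above the clips.

>>> send_rows:
  twist:
    - [0,0,0]
    - [0,0,0]
    - [0,0,0]
    - [0,0,0]
    - [0,0,0]
    - [0,0,0]
    - [0,0,0]
    - [0,0,0]
  travel:
    - [0,0.5,10]
    - [0,0,10]
    - [0,0,8]
    - [0,0,6]
    - [0,0,4]
    - [0,0,3]
    - [0,0,0]
    - [0,0,0]
  gripper: [0,0,0,0,0,0,0,0]

```text
time: 18.67
eef_pos: [0.4798, -0.2532, 0.1751]
tool_rot: [1.619, 2.692, -0.0]
wrist_force: [0.9, 0.0, -0.6]
finger_gap: 0.173
finger_force: 58.7
```

>>> send_rows:
  twist:
    - [0,0,0]
    - [0,0,0]
    - [0,0,0]
    - [0,0,0]
  travel:
    - [0,0,2]
    - [0,0,2]
    - [0,0,0]
    - [0,0,0]
  gripper: [0,0,0,0]

```text
time: 19.0
eef_pos: [0.4801, -0.2532, 0.1714]
tool_rot: [1.619, 2.691, 0.0]
wrist_force: [2.2, -0.8, 3.0]
finger_gap: 0.178
finger_force: 59.2
```

>>> send_rows:
  twist:
    - [0,0,0]
    - [0,0,0]
    - [0,0,0]
    - [0,0,0]
  travel:
    - [0,0,1.5]
    - [0,0,1.5]
    - [0,0,0]
    - [0,0,0]
  gripper: [0,0,0,0]

```text
time: 19.33
eef_pos: [0.4797, -0.2531, 0.1683]
tool_rot: [1.619, 2.691, 0.0]
wrist_force: [2.0, -0.1, 5.1]
finger_gap: 0.172
finger_force: 59.7
```

>>> send_rows:
  twist:
    - [0,0,0]
    - [0,0,0]
    - [0,0,0]
    - [0,0,0]
  travel:
    - [0,0,1.5]
    - [0,0,1.5]
    - [0,0,0]
    - [0,0,0]
  gripper: [0,0,0,0]

```text
time: 19.67
eef_pos: [0.4794, -0.2529, 0.1647]
tool_rot: [-1.619, -2.692, 0.0]
wrist_force: [1.2, 0.1, -2.3]
finger_gap: 0.175
finger_force: 58.8
```

>>> send_rows:
  twist:
    - [0,0,0]
    - [0,0,0]
    - [0,0,0]
    - [0,0,0]
  travel:
    - [0,0,1.5]
    - [0,0,1.5]
    - [0,0,0]
    - [0,0,0]
  gripper: [0,0,0,0]

```text
time: 20.0
eef_pos: [0.4794, -0.2529, 0.1616]
tool_rot: [-1.619, -2.692, 0.0]
wrist_force: [2.1, -1.2, -4.6]
finger_gap: 0.173
finger_force: 58.6
```

```bash
python3 -c "
from h import *
st()"
```

```text
t 20.0 p [ 479.4 -252.9  161.6] F [ 2.1 -1.2 -4.6] M [-0.14 -0.44 -0.01] gap 0.173 ff 58.6
x [-0.469  0.883  0.   ] y [ 0.883  0.469 -0.   ] z [-0.001  0.    -1.   ] q [ 0.2   0.51  0.3   1.92 -0.21  0.75  1.11]
```

>>> send_rows:
  twist:
    - [0,0,0]
    - [0,0,0]
    - [0,0,0]
    - [0,0,0]
  travel:
    - [0,0,1.5]
    - [0,0,1]
    - [0,0,0]
    - [0,0,0]
  gripper: [0,0,0,0]

```text
time: 20.33
eef_pos: [0.4793, -0.2527, 0.1591]
tool_rot: [-1.619, -2.691, 0.0]
wrist_force: [0.6, -0.3, -7.1]
finger_gap: 0.172
finger_force: 60.0
```

>>> send_rows:
  twist:
    - [0,0,0]
    - [0,0,0]
    - [0,0,0]
    - [0,0,0]
  travel:
    - [0,0,1]
    - [0,0,0.5]
    - [0,0,0]
    - [0,0,0]
  gripper: [0,0,0,0]

```text
time: 20.67
eef_pos: [0.4795, -0.253, 0.1582]
tool_rot: [1.619, 2.692, 0.0]
wrist_force: [0.1, 0.5, 1.0]
finger_gap: 0.172
finger_force: 61.0
```

>>> send_rows:
  twist:
    - [0,0,0]
    - [0,0,0]
    - [0,0,0]
  travel:
    - [0,0,1]
    - [0,0,0]
    - [0,0,0]
  gripper: [0,0,0]

```text
time: 20.92
eef_pos: [0.4796, -0.253, 0.1574]
tool_rot: [1.619, 2.692, 0.0]
wrist_force: [-0.5, 0.7, 5.6]
finger_gap: 0.173
finger_force: 61.8
```

>>> send_rows:
  twist:
    - [0,0,0]
    - [0,0,0]
    - [0,0,0]
  travel:
    - [0,0,1]
    - [0,0,0]
    - [0,0,0]
  gripper: [0,0,0]

```text
time: 21.17
eef_pos: [0.4796, -0.253, 0.1566]
tool_rot: [1.619, 2.692, 0.0]
wrist_force: [-2.2, 1.8, 8.0]
finger_gap: 0.176
finger_force: 62.2
```

The clips drew the cap down (-7 N), and the force then rose at the carrier's spring rate right at the predicted seat height, so it's home. I'll relieve the push and release.

>>> send_rows:
  twist:
    - [0,0,0]
    - [0,0,0]
    - [0,0,0]
    - [0,0,0]
    - [0,0,0]
    - [0,0,0]
    - [0,0,0]
    - [0,0,0]
  travel:
    - [0,0,-1.8]
    - [0,0,0]
    - [0,0,0]
    - [0,0,0]
    - [0,0,0]
    - [0,0,0]
    - [0,0,0]
    - [0,0,0]
  gripper: [0,0,22,26,30,32,32,32]

```text
time: 21.83
eef_pos: [0.4795, -0.253, 0.1577]
tool_rot: [-1.619, -2.692, 0.0]
wrist_force: [-0.1, 0.1, -0.4]
finger_gap: 0.32
finger_force: 0.0
```

>>> send_rows:
  twist:
    - [0,0,0]
    - [0,0,0]
    - [0,0,0]
    - [0,0,0]
    - [0,0,0]
    - [0,0,0]
    - [0,0,0]
  travel:
    - [0,0,-5]
    - [0,0,-8]
    - [0,0,-12]
    - [0,0,-20]
    - [0,0,-30]
    - [0,0,-35]
    - [0,0,0]
  gripper: [32,32,32,32,32,32,32]

```text
time: 22.42
eef_pos: [0.4816, -0.2548, 0.2745]
tool_rot: [1.615, 2.683, 0.002]
wrist_force: [0.2, -0.4, 0.1]
finger_gap: 0.321
finger_force: 0.0
```

>>> send_rows:
  twist:
    - [0,0,0]
    - [0,0,0]
    - [0,0,0]
    - [0,0,0]
    - [0,0,0]
    - [0,0,0]
    - [0,0,0]
    - [0,0,0]
  travel:
    - [25,10,-15]
    - [30,12,-15]
    - [30,12,0]
    - [30,12,0]
    - [30,12,0]
    - [30,12,0]
    - [15,5,0]
    - [0,0,0]
  gripper: [32,32,32,32,32,32,32,32]

```text
time: 23.08
eef_pos: [0.4565, -0.0461, 0.2984]
tool_rot: [-1.612, -2.696, -0.003]
wrist_force: [0.6, -0.1, 0.5]
finger_gap: 0.32
finger_force: 0.0
```

```bash
python3 - <<'E'
from h import *
st()
a=cam('scene');b=cam('top')
def red(f,box):
    H,S,V=cv2.split(cv2.cvtColor(f['color'],cv2.COLOR_RGB2HSV));x0,y0,x1,y1=box
    m=(((H<8)|(H>170))&(S>110))[y0:y1,x0:x1].astype(np.uint8)
    cs=cv2.findContours(m,0,1)[0]
    c=max(cs,key=cv2.contourArea).reshape(-1,2)+[x0,y0];return c
def white(f,box,thr,z):
    H,S,V=cv2.split(cv2.cvtColor(f['color'],cv2.COLOR_RGB2HSV));x0,y0,x1,y1=box
    m=((S<60)&(V>thr))[y0:y1,x0:x1].astype(np.uint8)
    return m
ca=red(a,(220,180,285,250));cb=red(b,(380,235,460,312))
for f,c,n in((a,ca,'scene'),(b,cb,'top')): print(n,c.min(0),c.max(0),'n',len(c))
# expected grip top corners for cap seated at 103 (top z .155, disc top .111)
ax=np.array([.884,.468,0]);ay=np.array([-.468,.884,0]);C=np.array([479.8,-252.5,0])
for dz in(0,10):
  for f,n in((a,'scene'),(b,'top')):
    P=np.array([proj(f,(C+sx*8*ax+sy*18*ay+[0,0,z+dz])/1000) for sx in(-1,1) for sy in(-1,1) for z in(111,155)])
    print('exp +',dz,n,P.min(0).round(1),P.max(0).round(1))
r=cv2.minAreaRect(np.array([onz(b,u,v,.155)[:2]*1000 for u,v in cb],np.float32));print(r)
E
```

```text
t 23.08 p [456.5 -46.1 298.4] F [ 0.6 -0.1  0.5] M [-0.04 -0.07  0.02] gap 0.32 ff 0.0
x [-0.473  0.881  0.001] y [0.881 0.473 0.001] z [ 0.001  0.002 -1.   ] q [-0.23  0.22  0.29  1.92 -0.08  1.01  0.58]
scene [244 201] [251 205] n 17
top [411 272] [429 283] n 41
exp + 0 scene [241.6 198.8] [254.8 215.5]
exp + 0 top [409.4 270.3] [430.  283.3]
exp + 10 scene [241.2 196.7] [254.5 213.5]
exp + 10 top [410.3 270.2] [431.1 283.3]
((478.5350341796875, -248.29830932617188), (17.712072372436523, 41.464805603027344), 27.306629180908203)
```

```bash
python3 - <<'E'
from h import *
a=cam('scene');b=cam('top')
im=a['color'].astype(int); r=im[180:235,225:275]; m=((r[...,0]>r[...,1]*1.35)&(r[...,0]>r[...,2]*1.25)).astype(np.uint8)
n,_,s,c=cv2.connectedComponentsWithStats(m);print([(s[i].tolist()) for i in range(1,n)],'offset 225,180')
H,S,V=cv2.split(cv2.cvtColor(a['color'],cv2.COLOR_RGB2HSV)); e=proj(a,[.4798,-.2525,.111]); print('disc top centre exp',e)
w=((V>125)&(S<60))[185:240,222:282].astype(np.uint8); 
for i in range(0,55,1): 
    print(185+i,''.join('#' if x else ('r' if y else '.') for x,y in zip(w[i],m[i+5,:] if i+5<55 else [0]*60))) if i%2==0 else None
t0=cv2.imread('pics/t0.png')[:,:,::-1].astype(int); d=(abs(b['color'].astype(int)-t0).max(2)>40).astype(np.uint8)
for n,(x0,y0,x1,y1) in dict(bottle=(320,140,360,185),weight=(400,155,435,185),beaker=(440,250,470,280)).items(): print(n,d[y0:y1,x0:x1].sum())
E
```

```text
[[18, 20, 11, 7, 35]] offset 225,180
disc top centre exp [248.94638083 211.755613  ]
185 ..................................................
187 ..................................................
189 ..................................................
191 ..................................................
193 ..................................................
195 ..................................................
197 ..................................................
199 ..................................................
201 ........................rrrr......................
203 ....................rrrrrrr.......................
205 ..................rrrrr...........................
207 .................................###..............
209 ....................#............####.............
211 ..................####...........#####............
213 ..................####.......#######..............
215 ..................######.##########.....##........
217 ...............#.......###########......##........
219 .###...........#####......###...........###.......
221 ......#........#####...........#####.....#........
223 .......#.......######.....############.##.........
225 .................#####.....############...#.#.....
227 ...................###....###########......#......
229 .........#.#.#.#.......#########...........##.#...
231 .........##.##......................##...#........
233 .........#..............####.####......#.........#
235 #######..#...........#......................................
237 #######..#.............................#....#...............
239 ######..................................##..................
bottle 0
weight 0
beaker 0
```

```bash
python3 -c "
from station import bot
print(bot.close_job())"
```

```text
the job is handed in; nothing more can be done
None
```

The job is handed in: the lid lies flat on the mat inner side down, and by force and camera readings the cap is snapped home on the vessel (last push reading 8 N). The bottle, weight and beaker showed no movement and the vial was never touched, but one wrong move early on pulled the closed lid against its lip with about 86 N at the wrist before I undid it.

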